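# Feel out the hidden release notch of the check-weight case

### The job

Open the flat check-weight case: first touch the left part of its front rim with a fingertip, then find the release notch hidden farther right in the rim (a finger sliding lightly along the rim drops into it) and press the key inside the notch fully down with the fingertip, so that the lid springs ajar. Use fingertips only: do not pry at the lid, and leave the two weights and the paint tin where they stand, neither lifted nor pushed.

Things in the scene. Friction and masses are not known exactly. Their poses are not given: they have to be found in the camera images.
- case: flat grey check-weight case with a dark lid, fixed to the table, 172 x 340 mm, 45 mm high. Origin at table height under the middle of the front rim; x away from the robot, y to the left along the rim, z up. Front rim: a flat bar, x -26 to +26 mm, y -170 to +170 mm, top at 45 mm. The lid (x 28 to 144 mm) lies behind it, its top flush with the rim, hinged at its rear edge.
- rim_mid (a point): middle of the rim's top face, 45 mm above the table; axes as the case's. The release notch, of the same grey and open only upward, lies in the rim with its middle anywhere from y = -45 to +45 mm from here (not told: feel or look). It is 46 mm along the rim, reaches from x = -21 to +18 mm, and is 6 mm deep down to the key. The rest of the rim is solid and flat to 0.3 mm.
- rim_left: the left part of the front rim, solid and flat, 52 mm across, 101 mm along the rim (y +69 to +170 mm on the case). Origin at the block's centre, its top 21.5 mm above that; axes as the case's. The sweep begins with a touch here.
- release_key (a joint): travel (m) of the key, the grey plate that is the floor of the notch: 0 up (6 mm below the rim's top), 0.008 fully down (14 mm below the rim's top). It goes straight down against about 5 to 8 N and stays where it is left.
- case_lid (a joint): opening angle (rad) of the lid: 0 shut, flush with the rim. It is geared to the key and rises with it to 0.22 with the key fully down; the lid's front edge is then 26 mm higher. It stays there when the key is left.
- weight_200: loose brass-coloured check weight, 31 mm wide, 49 mm high, standing in front of the right part of the case; origin at its underside. To be left alone.
- weight_500: loose grey check weight, 42 mm wide, 66 mm high, standing to the right, in front of the indicator cabinet; origin at its underside. To be left alone.
- sample_tin: loose paint sample tin, 55 mm wide, 50 mm high, standing at the left end of the case; origin at its underside. To be left alone.

How it is judged:
By the outcome, as a careful person would: the job done as asked, in the order asked, and still so for the second after the job is handed in, with the robot touching nothing.
It also fails if it takes over 48 s, if anything falls off the work surface, if the arm or the gripper's body presses on something with over 40 N, if the wrist force passes 120 N, or if a joint passes its speed limit or range.

### The arm

A 7-joint arm with a two-finger parallel gripper is mounted at the origin on a cart in front of the work surface, level with it; the furniture and walls round the work are solid. World frame = base frame: x ahead of the robot, y to its left, z up, the work surface at z = 0. Lengths are in m, angles in degrees, forces in N, time in s.
With the tool pointing down it reaches from about 0.425 to 0.875 m from the base axis. Payload 8.4 kg.
Tool frame: the origin (TCP) lies between the finger pads; the fingertips stand ahead of it and the grasp point (between the pads) lies 11 mm behind it (tips_ahead is the z of the fingertips in the tool frame, in m); z points along the fingers, y is the line along which they close (so a half turn about z gives the same grasp; the last joint's range is limited). The gripper opens to 87 mm and grips with 3 to 60 N. Pads are 19 mm wide; open, the fingers measure 117 mm over their backs; the gripper's body (75 mm by 190 mm) begins 51 mm behind the grasp point.
Start: joints at [59.519, 19.091, 2.286, 83.961, -0.768, 76.965, -3.352], TCP at [0.273, -0.59, 0.231] pointing down, gripper open.
Joint ranges: [-147.57, 147.57], [-21.85, 119.76], [-74.77, 79.35], [14.55, 137.4], [-85.83, 265.84], [4.83, 119.75], [-152.11, 152.11]. Speed limits (degrees/s): [127.2, 127.2, 159.86, 159.86, 180, 180, 180].

### API

Orientations are given as [roll, pitch, yaw] about the fixed x, y, z axes, in that order (R = Rz(yaw) Ry(pitch) Rx(roll)).
In Python, from station import observe, grab_frame, camera_params, job_done, boxes_of, tips_ahead gives the robot as it stands.
- The arm moves only by the shell command python3 -m jog 'ROWS'. ROWS is JSON, a list of rows, each an object with "xyz": the shift along the world's x, y, z in cm, a list of three; "spin": the turn about the world's z in rad; "hand": the opening, from 0 (shut) to 1 (fully open). A call has 1 to 5 rows; each row is the pose to reach, as a shift and turn from the pose commanded when the call began; what a row does not reach only later rows make up. A row lasts 1/10 s, in which the tool goes at most 50 mm and 8.59 degrees, less where a joint would pass 70% of its speed; a pose out of reach is approached as far as the arm can. A call with a gripper value outside its range is refused whole. The fingers move at their own pace and stop on an object; the grip force is fixed at half the most. Time passes only in rows, so rows that repeat a pose let the fingers close. It gives the time, the measured TCP pose, the force, the opening and the grip force at its end, in the units of the state.
- observe(): the state, without advancing time (a new reading comes with each control period).
- grab_frame(name): name is "scene" or "side" or "wrist"; returns (picture, depth): 480x640x3 uint8, red, green, blue; 480x640 float32, m along the optical axis (not along the pixel's ray), 0 where there is no reading.
- camera_params(name): a dict with "fx", "fy", "cx", "cy" (pixels), "eye" and "attitude" of the camera in the world; the wrist camera has in their place "tool_from_camera" (4x4, takes a point from camera to tool coordinates, whose origin is the TCP and whose axes are the flange's). Camera axes: x right, y down, z forward; pixel columns grow to the right and rows downward; lengths in m; the calibration is good to about 2 mm. A picture is of the moment at which its call begins: read the wrist's pose just before it. camera_params takes no time and is no camera call.
- job_done(): hands the job in; it is judged then, once.
Trained networks look in the newest picture that a camera, given by its name, has taken for a name from the list of things; names that differ only in an ending like _2 or _b are one class to them, and where a whole thing is asked for, a point or a joint stands for the part that bears it (a point fixed in the world has none). Each returns a list of dicts, best first, with "conf" (0 to 1); they miss things now and then, are a little off and sometimes report something else, mostly with a low value. They report only what shows in the picture. A call takes as long as a camera call.
- boxes_of(camera, thing): "position" ([x, y, z] in m, in world coordinates, good to about 4 mm: the middle of the surface that is visible of it).
The state is a dict: "time_s": time; "joint_positions": joint angles; "qd": joint speeds; "joint_torque": joint torques, N m; "ee_pos": TCP position; "tcp_rot": TCP orientation; "wrist_force": force on the tool from outside, world axes, zero at the start; "wrist_torque": the same for the moment, N m; "gripper_width": finger opening in m; "grip_force": force on a finger pad.
Only numpy, scipy, OpenCV 4.12 (cv2) and the standard library are available. Lean on these libraries where they do the work, as an engineer would, in place of code of your own. Each camera call takes 0.05 s, during which the arm holds its last target. There are 200 camera calls.

## Working session

There is one attempt and no reset: what is moved stays moved. The work goes in short steps, Python scripts to look and compute and a shell command to move; the robot and the scene stay as the last step left them, time stands still between calls to the robot, and variables do not carry over. Pictures are saved under pics/ and viewed, at most 10 in all, crops included, and the job is handed in when it is done.

```bash
mkdir -p pics; python3 - <<'E'
from station import *
import cv2
s=observe();print(s["time_s"],s["ee_pos"],s["tcp_rot"],s["wrist_force"],s["gripper_width"],tips_ahead)
for c in("scene","side"):
    p,d=grab_frame(c);cv2.imwrite(f"pics/{c}0.png",p[:,:,::-1]);print(camera_params(c))
    for t in("case","rim_left","release_key","weight_200","weight_500","sample_tin"):
        print(c,t,[(b["position"],b["conf"]) for b in boxes_of(c,t)[:2]])
E
```

```text
0.0 [ 0.27237961 -0.58967096  0.22964392] [-1.79906008e+02  7.70571521e-03  2.47955946e+01] [0.4818013  0.17360063 0.93534846] 0.08712129832601154 0.008
{'fx': 569.4858277951529, 'fy': 569.4858277951529, 'cx': 317.179802289214, 'cy': 228.74289980612744, 'eye': array([-0.46276848,  0.61768907,  0.71965623]), 'attitude': array([-120.75978083,    0.92306825, -118.96717684])}
scene case [([0.5117, 0.1673, 0.0438], 0.64)]
scene rim_left [([0.4611, 0.2695, 0.0404], 0.93)]
scene release_key []
scene weight_200 [([0.4141, -0.203, 0.0355], 0.67), ([0.3819, 0.0757, 0.0271], 0.64)]
scene weight_500 [([0.4141, -0.203, 0.0355], 0.67), ([0.3819, 0.0757, 0.0271], 0.64)]
scene sample_tin [([0.5165, 0.3582, 0.0401], 0.88)]
{'fx': 546.1137575978549, 'fy': 546.1137575978549, 'cx': 318.3539290842813, 'cy': 241.71196472359964, 'eye': array([ 0.11813396, -0.98403055,  0.91099466]), 'attitude': array([-127.44893635,    0.98347092,  -19.68032663])}
side case []
side rim_left []
side release_key []
side weight_200 []
side weight_500 []
side sample_tin []
```

View pics/scene0.png

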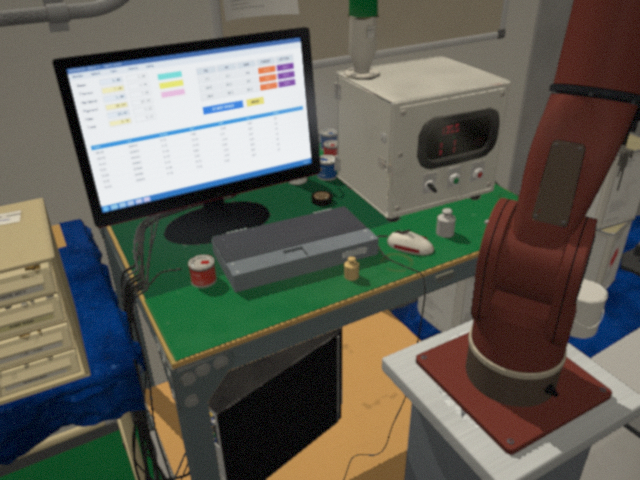

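View pics/side0.png

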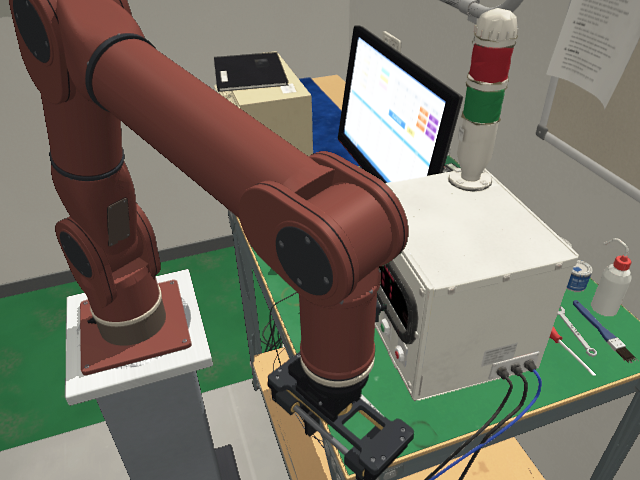

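The scene view shows the case at px (213–378, 208–290), with a dark slit, probably the notch, near (295,250). The tin is at (203,270), the brass weight at (351,268), the grey weight at (446,222) and a mouse at (410,243). The monitor stands behind the case. The side view shows the arm and cabinet, with the case hidden.

```bash
cat > h.py <<'E'
import numpy as np,cv2
from scipy.spatial.transform import Rotation as R
from station import *
def cloud(c,d):
    k=camera_params(c);v,u=np.mgrid[:480,:640]
    P=np.dstack([(u-k["cx"])/k["fx"]*d,(v-k["cy"])/k["fy"]*d,d])
    return P@R.from_euler("xyz",k["attitude"],degrees=True).as_matrix().T+k["eye"]
E
python3 - <<'E'
from h import *
p,d=grab_frame("scene");W=cloud("scene",d);np.save("W.npy",W)
cv2.imwrite("pics/crop.png",cv2.resize(p[190:310,190:390,::-1],None,fx=4,fy=4,interpolation=cv2.INTER_CUBIC))
m=np.zeros((480,640),bool);m[195:300,205:385]=1
m&=(abs(W[...,2]-.045)<.008)&(d>0)&(W[...,0]>.35)
n,l,st,_=cv2.connectedComponentsWithStats(m.astype(np.uint8));i=1+np.argmax(st[1:,4])
P=W[l==i];print(len(P),np.median(P[:,2]))
r=cv2.minAreaRect((P[:,:2]*1000).astype(np.float32));print(r,cv2.boxPoints(r))
for u,v in((295,250),(290,251),(300,249),(285,254),(308,246),(231,284),(377,247),(351,268),(446,222),(203,258),(410,235)):print((u,v),W[v,u].round(4))
E
```

```text
6402 0.045269123566307745
((529.7727661132812, 139.50735473632812), (342.8103332519531, 182.9171600341797), 84.87948608398438) [[423.38113  -23.050995]
 [605.56824  -39.376526]
 [636.1644   302.0657  ]
 [453.9773   318.39124 ]]
(295, 250) [0.4898 0.1589 0.0377]
(290, 251) [0.4891 0.1715 0.0396]
(300, 249) [0.4808 0.151  0.0428]
(285, 254) [0.482  0.1871 0.041 ]
(308, 246) [0.4799 0.1314 0.0447]
(231, 284) [0.4898 0.3131 0.0021]
(377, 247) [ 0.4271 -0.0167  0.0233]
(351, 268) [0.3744 0.0853 0.0328]
(446, 222) [ 0.4077 -0.1972  0.0451]
(203, 258) [0.5503 0.349  0.0458]
(410, 235) [ 0.4166 -0.1003  0.0347]
```

View pics/crop.png

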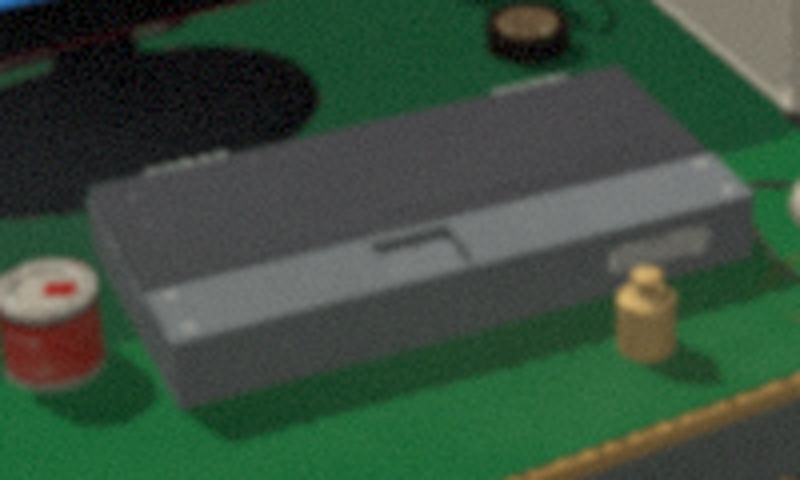

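The crop shows the rim's top face and the notch as a shadowed recess: back-left corner (375,247), back-right (447,230), right-front (467,258). Next I intersect those rays with z=45 mm.

```bash
python3 - <<'E'
from h import *
k=camera_params("scene");M=R.from_euler("xyz",k["attitude"],degrees=True).as_matrix()
def pt(cu,cv,z=.045):
    u,v=190+(cu-1.5)/4,190+(cv-1.5)/4
    r=M@[(u-k["cx"])/k["fx"],(v-k["cy"])/k["fy"],1];return k["eye"]+r*(z-k["eye"][2])/r[2]
fl,fr,bl,br=pt(185,342),pt(750,195),pt(147,292),pt(713,155)
rl,rr=pt(90,188),pt(620,68)
for n,q in zip("fl fr bl br rl rr".split(),(fl,fr,bl,br,rl,rr)):print(n,q.round(4))
y=(fl-fr)+(bl-br)+(rl-rr);y/=np.linalg.norm(y);x=np.array([y[1],-y[0],0])
print("yaw",np.degrees(np.arctan2(-y[0],y[1])),np.linalg.norm(fl-fr))
O=(fl+fr+bl+br)/4;print("O",O)
for q in(fl,fr,bl,br,rl,rr,pt(375,247),pt(447,230),pt(467,258),pt(375,280)):print(((q-O)@x*1000).round(1),((q-O)@y*1000).round(1))
E
```

```text
fl [0.4566 0.3114 0.045 ]
fr [ 0.429  -0.0174  0.045 ]
bl [0.5093 0.3116 0.045 ]
br [ 0.4763 -0.0237  0.045 ]
rl [0.6252 0.3013 0.045 ]
rr [ 0.5935 -0.0322  0.045 ]
yaw -5.289461495612058 0.32991307455202806
O [0.4677853  0.14546635 0.045     ]
-26.5 164.2
-23.6 -165.7
26.1 169.3
24.0 -167.7
142.4 169.7
141.5 -165.3
15.7 44.3
14.9 2.3
-15.6 3.2
-14.4 55.7
```

```bash
python3 - <<'E'
from h import *
p,d=grab_frame("side");W=np.vstack([np.load("W.npy").reshape(-1,3),cloud("side",d).reshape(-1,3)[d.ravel()>0]])
S=np.load("W.npy").reshape(-1,3)
for y in np.arange(-.55,.5,.05):
    o=[]
    for lo,hi in((.03,.1),(.1,.2),(.2,.5)):
        q=S[(abs(S[:,1]-y)<.025)&(S[:,2]>lo)&(S[:,2]<hi)&(S[:,0]>.33)&(S[:,0]<1)]
        o.append((len(q),np.percentile(q[:,0],2).round(3) if len(q)>9 else None))
    print(round(y,2),o)
E
```

```text
-0.55 [(0, None), (0, None), (0, None)]
-0.5 [(0, None), (0, None), (0, None)]
-0.45 [(28, np.float64(0.492)), (57, np.float64(0.492)), (293, np.float64(0.492))]
-0.4 [(332, np.float64(0.489)), (513, np.float64(0.482)), (1359, np.float64(0.482))]
-0.35 [(355, np.float64(0.483)), (623, np.float64(0.483)), (1408, np.float64(0.485))]
-0.3 [(358, np.float64(0.486)), (640, np.float64(0.485)), (1466, np.float64(0.487))]
-0.25 [(382, np.float64(0.42)), (645, np.float64(0.489)), (1569, np.float64(0.49))]
-0.2 [(829, np.float64(0.405)), (678, np.float64(0.487)), (1708, np.float64(0.493))]
-0.15 [(539, np.float64(0.504)), (704, np.float64(0.502)), (3420, np.float64(0.505))]
-0.1 [(1719, np.float64(0.414)), (2260, np.float64(0.508)), (3257, np.float64(0.508))]
-0.05 [(51, np.float64(0.437)), (54, np.float64(0.705)), (151, np.float64(0.719))]
0.0 [(914, np.float64(0.429)), (783, np.float64(0.702)), (2213, np.float64(0.72))]
0.05 [(1024, np.float64(0.383)), (766, np.float64(0.703)), (2058, np.float64(0.731))]
0.1 [(1099, np.float64(0.378)), (796, np.float64(0.703)), (2159, np.float64(0.731))]
0.15 [(1057, np.float64(0.442)), (834, np.float64(0.704)), (2252, np.float64(0.732))]
0.2 [(1102, np.float64(0.447)), (857, np.float64(0.704)), (2375, np.float64(0.732))]
0.25 [(1472, np.float64(0.451)), (913, np.float64(0.705)), (2477, np.float64(0.733))]
0.3 [(970, np.float64(0.455)), (944, np.float64(0.705)), (2607, np.float64(0.733))]
0.35 [(444, np.float64(0.507)), (998, np.float64(0.706)), (2731, np.float64(0.734))]
0.4 [(146, np.float64(0.514)), (1046, np.float64(0.706)), (2873, np.float64(0.734))]
0.45 [(65, np.float64(0.704)), (1093, np.float64(0.706)), (3019, np.float64(0.734))]
```

```bash
python3 -m jog '[{"xyz":[0.5,4.5,1],"spin":-0.1,"hand":0},{"xyz":[1,9,2],"spin":-0.2,"hand":0},{"xyz":[1.5,13.5,2],"spin":-0.3,"hand":0},{"xyz":[2,18,2],"spin":-0.4,"hand":0},{"xyz":[3,22.5,2],"spin":-0.525,"hand":0}]'
```

```text
time_s: 1.3
ee_pos: [0.3022, -0.3635, 0.2508]
tcp_rot: [180.0, -0.0, -5.6]
wrist_force: [1.5, 0.1, 0.1]
gripper_width: 0.0552
grip_force: 0.0
```

```bash
python3 -m jog '[{"xyz":[1.5,4.5,0],"spin":0,"hand":0},{"xyz":[4,8.5,0],"spin":0,"hand":0},{"xyz":[7,12.5,0],"spin":0,"hand":0},{"xyz":[9.5,16.5,0],"spin":0,"hand":0},{"xyz":[11,21,0],"spin":0,"hand":0}]'; python3 -m jog '[{"xyz":[1,4.5,0],"spin":0,"hand":0},{"xyz":[2,9,0],"spin":0,"hand":0},{"xyz":[3,13.5,0],"spin":0,"hand":0},{"xyz":[4,18,0],"spin":0,"hand":0},{"xyz":[5,22.5,0],"spin":0,"hand":0}]'
```

```text
time_s: 1.8
ee_pos: [0.4138, -0.1534, 0.2508]
tcp_rot: [180.0, -0.1, -5.3]
wrist_force: [1.9, -0.7, -0.7]
gripper_width: 0.015
grip_force: 0.0
time_s: 2.3
ee_pos: [0.4627, 0.0718, 0.2509]
tcp_rot: [180.0, -0.1, -5.3]
wrist_force: [0.5, -0.3, 0.2]
gripper_width: -0.0
grip_force: 0.0
```

```bash
python3 -m jog '[{"xyz":[0,4.5,0],"spin":0,"hand":0},{"xyz":[0.5,9,0],"spin":0,"hand":0},{"xyz":[0.5,9.8,0],"spin":0,"hand":0},{"xyz":[0.5,9.8,0],"spin":0,"hand":0},{"xyz":[0.5,9.8,0],"spin":0,"hand":0}]'; python3 - <<'E'
from h import *
s=observe();p,d=grab_frame("wrist");np.savez("w.npz",p=p,d=d,e=s["ee_pos"],r=s["tcp_rot"])
cv2.imwrite("pics/w0.png",p[:,:,::-1]);print(s["ee_pos"],s["wrist_force"],camera_params("wrist"))
print(boxes_of("wrist","release_key")[:2],boxes_of("wrist","rim_left")[:2])
E
```

```text
time_s: 2.8
ee_pos: [0.4677, 0.1666, 0.2504]
tcp_rot: [180.0, 0.0, -5.3]
wrist_force: [0.4, 0.4, 0.7]
gripper_width: 0.0002
grip_force: 0.0
[0.46771983 0.1666291  0.25038293] [0.42681304 0.37294607 0.68690912] {'fx': 417.5559107743853, 'fy': 417.5559107743853, 'cx': 322.6993466652731, 'cy': 237.6609855199509, 'tool_from_camera': array([[-7.13336938e-04, -9.60361806e-01, -2.78755615e-01,
         7.55874599e-02],
       [ 9.99999721e-01, -7.46465192e-04,  1.26990095e-05,
         6.17468058e-05],
       [-2.20277007e-04, -2.78755528e-01,  9.60362071e-01,
        -1.54389962e-01],
       [ 0.00000000e+00,  0.00000000e+00,  0.00000000e+00,
         1.00000000e+00]])}
[{'position': [0.4742, 0.1676, 0.0405], 'conf': 0.74}, {'position': [0.5454, 0.1353, 0.043], 'conf': 0.15}] [{'position': [0.4824, 0.2633, 0.0449], 'conf': 0.93}]
```

View pics/w0.png

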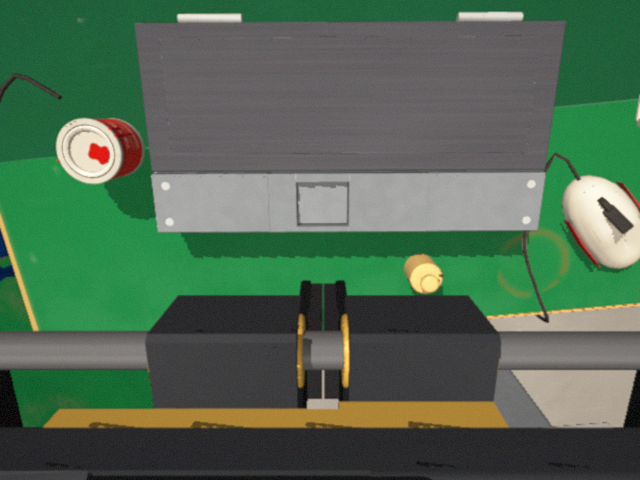

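The wrist view shows the notch plainly at px (297–349, 182–225). The rim spans (152–545, 171–232), and the closed fingertips are near (323,285).

```bash
python3 - <<'E'
from h import *
w=np.load("w.npz");T=np.array(camera_params("wrist")["tool_from_camera"]);k=camera_params("wrist")
Rt=R.from_euler("xyz",w["r"],degrees=True).as_matrix()
M=Rt@T[:3,:3];e=w["e"]+Rt@T[:3,3]
def pt(u,v,z=.045):
    r=M@[(u-k["cx"])/k["fx"],(v-k["cy"])/k["fy"],1];return e+r*(z-e[2])/r[2]
C=np.array([pt(*q) for q in((157,232),(540,230),(152,173),(545,172))]);O=C.mean(0)
y=C[0]-C[1]+C[2]-C[3];y/=np.linalg.norm(y);x=np.array([y[1],-y[0],0])
N=np.array([pt(*q) for q in((297,182.5),(348.5,182.5),(297.5,225),(349,225))])
print("O",O,"yaw",np.degrees(np.arctan2(-y[0],y[1])))
for q in [*C,*N,N.mean(0)]:print(q.round(4),((q-O)@x*1000).round(1),((q-O)@y*1000).round(1))
print("touch",O+.12*y-.002*x)
E
```

```text
O [0.46888875 0.14361249 0.045     ] yaw -5.165875698770299
[0.4581 0.316  0.045 ] -26.3 170.7
[ 0.4278 -0.0247  0.045 ] -25.8 -171.3
[0.5103 0.3095 0.045 ] 26.3 169.0
[ 0.4794 -0.0264  0.045 ] 25.8 -168.3
[0.4904 0.1866 0.045 ] 17.6 44.7
[0.4863 0.1423 0.045 ] 17.4 0.2
[0.4527 0.1903 0.045 ] -20.3 45.1
[0.4484 0.1447 0.045 ] -20.5 -0.7
[0.4695 0.166  0.045 ] -1.4 22.3
touch [0.47770161 0.26330516 0.045     ]
```

```bash
python3 -m jog '[{"xyz":[0.5,4,-2.5],"spin":0,"hand":0},{"xyz":[1,8,-5],"spin":0,"hand":0},{"xyz":[1,9.7,-9.5],"spin":0,"hand":0},{"xyz":[1,9.7,-14],"spin":0,"hand":0},{"xyz":[1,9.7,-17.5],"spin":0,"hand":0}]'; python3 -m jog '[{"xyz":[0,0,-0.5],"spin":0,"hand":0},{"xyz":[0,0,-1],"spin":0,"hand":0},{"xyz":[0,0,-1.5],"spin":0,"hand":0},{"xyz":[0,0,-1.7],"spin":0,"hand":0},{"xyz":[0,0,-1.8],"spin":0,"hand":0}]'
```

```text
time_s: 3.45
ee_pos: [0.4771, 0.2639, 0.073]
tcp_rot: [179.9, 0.1, -5.3]
wrist_force: [0.8, -1.7, 0.2]
gripper_width: 0.0003
grip_force: 0.0
time_s: 3.95
ee_pos: [0.4784, 0.2651, 0.0586]
tcp_rot: [-180.0, -0.1, -5.3]
wrist_force: [-0.6, 0.4, 0.1]
gripper_width: 0.0007
grip_force: 0.0
```

```bash
python3 -m jog '[{"xyz":[0,0,-0.1],"spin":0,"hand":0},{"xyz":[0,0,-0.2],"spin":0,"hand":0},{"xyz":[0,0,-0.2],"spin":0,"hand":0}]';python3 -m jog '[{"xyz":[0,0,-0.1],"spin":0,"hand":0},{"xyz":[0,0,-0.1],"spin":0,"hand":0}]';python3 -m jog '[{"xyz":[0,0,-0.1],"spin":0,"hand":0},{"xyz":[0,0,-0.1],"spin":0,"hand":0}]'
```

```text
time_s: 4.25
ee_pos: [0.4776, 0.2649, 0.0557]
tcp_rot: [-180.0, -0.0, -5.3]
wrist_force: [1.2, 0.2, -0.5]
gripper_width: 0.0003
grip_force: 0.0
time_s: 4.45
ee_pos: [0.4775, 0.2649, 0.0545]
tcp_rot: [180.0, 0.0, -5.3]
wrist_force: [0.1, -0.2, 0.6]
gripper_width: 0.0003
grip_force: 0.0
time_s: 4.65
ee_pos: [0.4776, 0.265, 0.0536]
tcp_rot: [-180.0, -0.0, -5.3]
wrist_force: [-0.8, 0.6, 0.6]
gripper_width: 0.0002
grip_force: 0.3
```

```bash
python3 -m jog '[{"xyz":[0,0,-0.1],"spin":0,"hand":0},{"xyz":[0,0,-0.1],"spin":0,"hand":0}]';python3 -m jog '[{"xyz":[0,0,-0.05],"spin":0,"hand":0},{"xyz":[0,0,-0.1],"spin":0,"hand":0}]'
```

```text
time_s: 4.85
ee_pos: [0.4777, 0.265, 0.0535]
tcp_rot: [180.0, -0.0, -5.3]
wrist_force: [-4.2, -2.8, 12.3]
gripper_width: 0.0003
grip_force: 6.3
time_s: 5.05
ee_pos: [0.4777, 0.2651, 0.0534]
tcp_rot: [179.9, -0.0, -5.3]
wrist_force: [-9.3, -6.6, 28.7]
gripper_width: 0.0001
grip_force: 14.5
```

The rim touch is confirmed (28.7 N, contact at TCP z = 0.0535). I'll lift off and move over the notch.

```bash
python3 -m jog '[{"xyz":[0,0,0.7],"spin":0,"hand":0},{"xyz":[0,0,1.4],"spin":0,"hand":0},{"xyz":[-0.4,-5,1.4],"spin":0,"hand":0},{"xyz":[-0.8,-9.8,1.4],"spin":0,"hand":0},{"xyz":[-0.8,-9.8,1.4],"spin":0,"hand":0}]';python3 -m jog '[{"xyz":[0,0,0],"spin":0,"hand":0}]'
```

```text
time_s: 5.55
ee_pos: [0.4696, 0.1596, 0.0649]
tcp_rot: [179.8, 0.1, -5.7]
wrist_force: [-0.7, -0.1, -0.2]
gripper_width: 0.0003
grip_force: 0.0
time_s: 5.65
ee_pos: [0.4699, 0.1654, 0.0658]
tcp_rot: [180.0, -0.0, -5.5]
wrist_force: [0.1, 1.1, -0.4]
gripper_width: 0.0001
grip_force: 0.0
```

```bash
python3 -m jog '[{"xyz":[0,0,-0.4],"spin":0,"hand":0},{"xyz":[0,0,-0.8],"spin":0,"hand":0},{"xyz":[0,0,-1.2],"spin":0,"hand":0},{"xyz":[0,0,-1.5],"spin":0,"hand":0},{"xyz":[0,0,-1.5],"spin":0,"hand":0}]'; python3 -m jog '[{"xyz":[0,0,-0.2],"spin":0,"hand":0},{"xyz":[0,0,-0.3],"spin":0,"hand":0},{"xyz":[0,0,-0.3],"spin":0,"hand":0}]'
```

```text
time_s: 6.15
ee_pos: [0.4691, 0.1673, 0.0499]
tcp_rot: [180.0, 0.1, -5.2]
wrist_force: [-0.6, 0.9, -0.3]
gripper_width: 0.0009
grip_force: 0.0
time_s: 6.45
ee_pos: [0.4696, 0.1669, 0.0475]
tcp_rot: [-180.0, 0.0, -5.3]
wrist_force: [0.4, -0.1, -0.2]
gripper_width: 0.0003
grip_force: 0.0
```

It is inside the notch and at the key, with no side load. Now press.

```bash
python3 -m jog '[{"xyz":[0,0,-0.1],"spin":0,"hand":0},{"xyz":[0,0,-0.2],"spin":0,"hand":0},{"xyz":[0,0,-0.3],"spin":0,"hand":0},{"xyz":[0,0,-0.4],"spin":0,"hand":0},{"xyz":[0,0,-0.4],"spin":0,"hand":0}]'; python3 -m jog '[{"xyz":[0,0,-0.1],"spin":0,"hand":0},{"xyz":[0,0,-0.2],"spin":0,"hand":0},{"xyz":[0,0,-0.3],"spin":0,"hand":0},{"xyz":[0,0,-0.4],"spin":0,"hand":0},{"xyz":[0,0,-0.4],"spin":0,"hand":0}]'
```

```text
time_s: 6.95
ee_pos: [0.4697, 0.167, 0.0439]
tcp_rot: [180.0, -0.0, -5.3]
wrist_force: [-2.2, -1.5, 4.5]
gripper_width: 0.0004
grip_force: 2.0
time_s: 7.45
ee_pos: [0.4697, 0.167, 0.0398]
tcp_rot: [180.0, -0.0, -5.3]
wrist_force: [-0.9, -1.3, 3.0]
gripper_width: 0.0004
grip_force: 2.0
```

```bash
python3 -m jog '[{"xyz":[0,0,-0.1],"spin":0,"hand":0},{"xyz":[0,0,-0.1],"spin":0,"hand":0},{"xyz":[0,0,-0.15],"spin":0,"hand":0},{"xyz":[0,0,-0.15],"spin":0,"hand":0}]'
```

```text
time_s: 7.85
ee_pos: [0.4698, 0.167, 0.039]
tcp_rot: [180.0, -0.0, -5.3]
wrist_force: [-5.1, -2.1, 16.0]
gripper_width: 0.0007
grip_force: 8.1
```

```bash
python3 -m jog '[{"xyz":[0,0,-0.1],"spin":0,"hand":0},{"xyz":[0,0,-0.1],"spin":0,"hand":0}]'; python3 -m jog '[{"xyz":[0,0,0.6],"spin":0,"hand":0},{"xyz":[0,0,1.5],"spin":0,"hand":0},{"xyz":[0,0,3],"spin":0,"hand":0},{"xyz":[0,0,6],"spin":0,"hand":0},{"xyz":[0,0,10],"spin":0,"hand":0}]';python3 -m jog '[{"xyz":[0,0,5],"spin":0,"hand":0},{"xyz":[0,0,10],"spin":0,"hand":0},{"xyz":[0,0,11],"spin":0,"hand":0},{"xyz":[0,0,11],"spin":0,"hand":0},{"xyz":[0,0,11],"spin":0,"hand":0}]'; python3 - <<'E'
from h import *
p,d=grab_frame("wrist");s=observe();print(s["ee_pos"],s["wrist_force"])
a,_=grab_frame("scene")
cv2.imwrite("pics/w1.png",cv2.resize(np.hstack([p,a])[:,:,::-1],(800,300)))
for c in("scene","wrist"):
  for t in("weight_200","weight_500","sample_tin"):print(c,t,[(b["position"],b["conf"]) for b in boxes_of(c,t)[:2]])
E
```

```text
time_s: 8.05
ee_pos: [0.4698, 0.167, 0.0389]
tcp_rot: [179.9, -0.0, -5.3]
wrist_force: [-10.3, -3.3, 29.3]
gripper_width: 0.0005
grip_force: 14.5
time_s: 8.55
ee_pos: [0.4685, 0.1667, 0.1377]
tcp_rot: [180.0, 0.1, -5.3]
wrist_force: [1.0, 0.1, -0.6]
gripper_width: 0.0006
grip_force: 0.0
time_s: 9.05
ee_pos: [0.4691, 0.1666, 0.2462]
tcp_rot: [180.0, 0.0, -5.3]
wrist_force: [-0.7, 0.3, -0.3]
gripper_width: 0.0005
grip_force: 0.0
[0.46882015 0.16653795 0.24559298] [-0.84559922 -0.25162365  0.14941617]
scene weight_200 [([0.4163, -0.2045, 0.0332], 0.88)]
scene weight_500 [([0.4163, -0.2045, 0.0332], 0.88)]
scene sample_tin [([0.5167, 0.3608, 0.0414], 0.58)]
wrist weight_200 [([0.3912, 0.0791, 0.0336], 0.92)]
wrist weight_500 [([0.3912, 0.0791, 0.0336], 0.92)]
wrist sample_tin [([0.5385, 0.35, 0.0479], 0.83)]
```

View pics/w1.png

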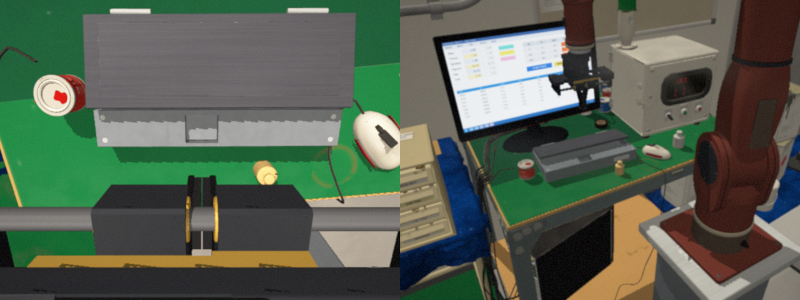

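The lid is ajar, with its front edge raised and casting a shadow on the rim. The key is down at px (202,128), the weights and tin stand where they were, and the arm is clear.

```bash
python3 -c "from station import *;print(job_done())"
```

```text
the job is handed in; nothing more can be done
None
```

The case is open and the job is handed in: I touched the left rim first, found the notch by camera rather than by sliding, and pressed the key to its stop, so the lid stands ajar; the weights and tin look untouched.

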